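Chuck the router bit and swing the honing board to the green post

TASK

Get the honing station ready: turn the chuck sleeve clockwise (seen from above) until its jaws grip the router bit firmly, and then swing the board round its pin until its yellow pointer points straight at the green post. Pushing the board near a free corner is the easy way. Leave the bit upright and clamped in the chuck and don't disturb the other things on the bench.

Things in the scene. Friction and masses are not known exactly. Their poses are not given: they have to be found in the camera images.
- board: pale wooden swing board, 22 mm thick, top 30 mm above the bench, on a fixed upright pin. Origin: on the bench under the pin; x along the board's middle to its free end (black centre line, yellow tip), z up. It spans x -35 to 170 mm, y -55 to 55 mm; chuck axis at x 65 mm. Turns up to 1.6 rad either way; stiff (1.1 N m: 7 to 8 N of push at the free end), stays where left
- pointer (a point): point of the yellow pointer tip at the board's free end, 184 mm from the pin axis, 30 mm above the bench
- chuck (a point): centre of the chuck sleeve, on the chuck's upright axis, half-way up, 61 mm above the bench. The sleeve is a knurled steel ring 47 mm across with a red dot on its rim, from 46 to 76 mm above the bench; three dark jaws inside it rise to 81 mm
- sleeve (a joint): turn of the chuck sleeve in rad, growing clockwise seen from above, stop at 1.9. Starts slack, 0 to 0.3. Each rad brings the three jaws 3 mm inwards together; they touch the bit at about 1.0 and pinch it firmly from about 1.2. It rubs at 0.22 N m and stays where left, springing back a little when let go
- jaw1: one of the three dark steel chuck jaws, 7 x 8 x 34 mm, the one towards the board's free end; its origin is on the chuck axis, 64 mm above the bench
- bit: the router bit standing in the chuck: steel shank 12 mm across, red cutter head 21 mm across with brass blades 24 mm wide, 61 mm long in all, its top 103 mm above the bench. Loose until the jaws close. Origin: the lower end of the shank
- bit_mid (a point): point on the bit's axis, 30 mm above its lower end; z along the bit, upwards
- green_post_top (a point): top centre of the green index post fixed to the bench: 24 mm across, 28 mm high, 200 to 255 mm from the pin, 0.7 to 0.95 rad to one side of the board's starting heading
- blue_post_top (a point): top centre of the blue index post fixed to the bench, same size, on the other side of the board; not wanted now
- tape: bystander: roll of paper tape lying flat, 90 mm across, 36 mm high; origin at the centre of its underside
- hone: bystander: grey and brown sharpening stone, 90 x 35 x 22 mm; origin at the centre of its underside
- jar: bystander: amber jar with a white cap, 84 mm across, 110 mm high; origin at the centre of its underside
- call1: bystander: dark turned wooden game call standing upright, 38 mm across, 120 mm high; origin at the centre of its underside
- call2: bystander: copper-coloured game call standing upright, 38 mm across, 120 mm high; origin at the centre of its underside
- glue: bystander: white glue bottle, 48 mm across, 140 mm high; origin at the centre of its underside
- spanner: bystander: steel spanner lying flat; origin at the centre of its underside
- tin: bystander: tin with a yellow label, 74 mm across, 100 mm high; origin at the centre of its underside

How it is judged:
On the way, in this order (a step that is already met when the one before it is completed fails the run):
1. the chuck jaws grip the bit (contact force between jaw1 and bit above 4 N and horizontal distance between bit_mid and chuck below 0.006 m and z of bit_mid in the frame of chuck below 0.018 m), for 0.2 s.
2. the board's pointer points at the green post (y of green_post_top in the frame of board between -0.012 and 0.012 m and x of green_post_top in the frame of board above 0.1 m and angular speed of board below 0.05 rad/s), for 0.2 s.
At the end, for the whole second after the job is handed in: jaws press the bit with over 4 N; bit upright within 0.12 rad, within 6 mm of the chuck axis, not drawn up over about 7 mm; board at rest, its centre line carried on past the pointer passing within 12 mm of the green post's centre (about 3 degrees); bystanders not moved over 25 mm (all of step 1 and all of step 2 and angle between bit_mid's own z axis and vertical below 0.12 rad); the robot touches nothing.
It fails at once if a bystander was moved by more than 25 mm (distance of any of tape, hone, jar, call1, call2, glue, spanner, tin from where it was at the start of the episode above 0.025 m).
It fails at once if the bit was pulled out of the chuck (z of bit_mid in the frame of chuck above 0.035 m).
It also fails if it takes over 54 s, if anything falls off the work surface, if the arm or the gripper's body presses on something with over 40 N, if the wrist force passes 120 N, or if a joint passes its speed limit or range.

ROBOT

A 7-joint arm with a two-finger parallel gripper is mounted at the origin on the work surface. World frame = base frame: x ahead of the robot, y to its left, z up, the work surface at z = 0. Lengths are in m, angles in rad, forces in N, time in s.
With the tool pointing down it reaches from about 0.425 to 0.925 m from the base axis. Payload 6.8 kg.
Tool frame: the origin (TCP) lies at the very end of the fingers, on their centre line; the grasp point (between the pads) lies 19 mm behind it; z points along the fingers, x is the direction in which the jaws open and shut, and the axes are right-handed (so a half turn about z gives the same grasp; the last joint's range is limited). The gripper opens to 85 mm and grips with 20 to 120 N. Pads are 22 mm wide; open, the fingers measure 114 mm over their backs; the gripper's body (76 mm by 85 mm) begins 54 mm behind the grasp point. The pads swing forward as they close: fully open they stand 13 mm farther back than shut.
Start: joints at [-1.279, 0.477, 0.022, 1.555, -0.011, 1.109, -0.083], TCP at [0.263, 0.622, 0.231] pointing down, gripper open.
Joint ranges: [-2.96, 2.96], [-0.34, 2.1], [-1.41, 1.46], [0.24, 2.44], [-1.37, 4.51], [0.17, 1.92], [-2.96, 2.96]. Speed limits (rad/s): [2.39, 2.39, 3.14, 3.14, 3.14, 3.14, 3.14].

INTERFACE

Orientations are given as a rotation vector (axis times angle).
In Python, from bench import get_obs, imaging, hand_in gives the robot as it stands.
- The arm moves only by the tool send_rows, never from a script. Its argument "motion" is a list of rows, each an object with "dp": the shift along the world's x, y, z in m, a list of three; "rot": the turn, a rotation vector about the world's x, y, z in rad, a list of three; "grip": the finger opening in m, from 0 to 0.0854. In form: [{"dp": [dx, dy, dz], "rot": [ax, ay, az], "grip": grip}, ...]. A call has 1 to 20 rows; each row shifts and turns the pose as measured when the row begins; what a row does not reach is not made up. A row lasts 1/8 s, in which the tool goes at most 62.5 mm and 10.7 degrees, less where a joint would pass 70% of its speed; a pose out of reach is approached as far as the arm can. A call is refused whole if a number of a shift passes 0.0625 or a number of a turn 0.188, either way. A call with a gripper value outside its range is refused whole. The fingers move at their own pace and stop on an object; "grip_force" is the grip in N (left out, the last holds). Time passes only in rows, so rows that do not move let the fingers close. It gives the time, the measured TCP pose, the force and the opening at its end, in the units of the state.
- get_obs(): the state, without advancing time (a new reading comes with each control period).
- imaging.grab_frame(name): name is "side" or "top"; returns a dict with "img" (384x512x3 uint8, red, green, blue), "fx", "fy", "cx", "cy" (pixels), "R" (3x3) and "t" (3): a world point X has camera coordinates R X + t. Camera axes: x right, y down, z forward; pixel columns grow to the right and rows downward; lengths in m; the calibration is good to about 2 mm. A picture is of the moment at which its call begins. There is no depth.
- hand_in(): hands the job in, once; it reports no verdict.
The state is a dict: "clock": time; "joints": joint angles; "qvel": joint speeds; "tau": joint torques, N m; "tcp_pos": TCP position; "orientation": TCP orientation; "contact_force": force on the tool from outside, world axes, zero at the start; "moment": the same for the moment, N m; "grip_width": finger opening in m.
Only numpy, scipy, OpenCV 4.12 (cv2) and the standard library are available. Lean on these libraries where they do the work, as an engineer would, in place of code of your own. Each camera call takes 0.05 s, during which the arm holds its last target. There are 200 camera calls.

## Working session

There is one attempt and no reset: what is moved stays moved. The work goes in short steps, Python scripts to look and compute and a tool call to move; the robot and the scene stay as the last step left them, time stands still between calls to the robot, and variables do not carry over. Pictures are saved under pics/ and viewed, about 8 in all and at most 12, crops included, and the job is handed in when it is done.

Besides the shell and the picture viewer there is one more tool, called after ">>>" by a JSON object that holds its "method" and its "body", one argument or row to a line. send_rows: Moves the arm, as the interface text tells. Its arguments: {"type":"object","properties":{"motion":{"type":"array","items":{"type":"object","properties":{"dp":{"type":"array","items":{"type":"number"}},"rot":{"type":"array","items":{"type":"number"}},"grip":{"type":"number"}}}},"grip_force":{"type":"number"}},"required":["motion"]}

```bash
mkdir -p pics
cat > h.py <<'E'
import numpy as np, cv2
from bench import get_obs, imaging, hand_in
def grab(n):
    f=imaging.grab_frame(n); f={k:(np.array(v) if k in('img','R','t') else v) for k,v in f.items()}; return f
def ray(f,u,v,z):
    d=f['R'].T@np.array([(u-f['cx'])/f['fx'],(v-f['cy'])/f['fy'],1]); c=-f['R'].T@f['t']
    return c+d*(z-c[2])/d[2]
def proj(f,X):
    p=f['R']@np.array(X)+f['t']; return np.array([f['fx']*p[0]/p[2]+f['cx'],f['fy']*p[1]/p[2]+f['cy']])
def save(im,n,s=1.5):
    cv2.imwrite('pics/'+n,cv2.resize(im[:,:,::-1],None,fx=s,fy=s,interpolation=cv2.INTER_CUBIC))
E
python3 - <<'E'
from h import *
o=get_obs(); print(o)
for n in('top','side'):
    f=grab(n); save(f['img'],n+'1.png'); np.save(n+'1.npy',f,allow_pickle=True); print(n,-f['R'].T@f['t'],f['R'][2],f['fx'])
E
```

```text
{'clock': 0.0, 'joints': array([-1.27910461,  0.47779191,  0.02235683,  1.55647322, -0.01148838,
        1.10930259, -0.08310597]), 'qvel': array([-4.07531756e-05,  3.73938065e-04,  1.49148614e-03,  1.10972183e-03,
        2.33112517e-04,  7.38612201e-04,  5.81357368e-04]), 'tau': array([-4.05402288e-04, -5.96438420e+01,  1.60739075e+00, -2.81201684e+01,
        1.23629623e-02,  9.10379458e-03, -1.72071748e-05]), 'tcp_pos': array([0.26252052, 0.62120261, 0.23032236]), 'orientation': array([ 2.61735108e+00,  1.73547393e+00, -2.27294966e-03]), 'contact_force': array([-0.43073358,  0.43938869, -0.2889602 ]), 'moment': array([ 0.00812237,  0.01489626, -0.02281029]), 'grip_width': 0.08548865095166759}
top [ 0.47030454 -0.03499962  1.49828026] [ 0.08929953  0.00269536 -0.99600117] 474.17578634865566
side [ 0.35308962 -0.87936157  0.76109961] [ 0.21440119  0.75718277 -0.61701408] 368.4421607867207
```

View pics/top1.png

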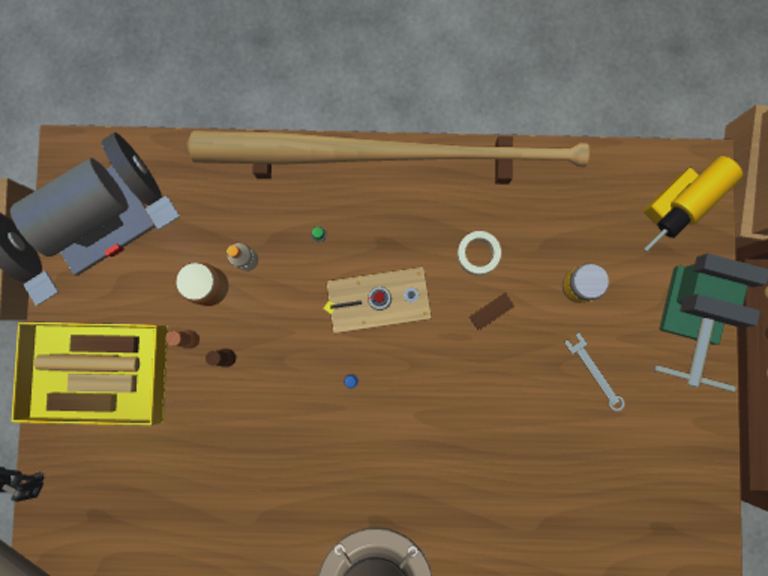

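View pics/side1.png

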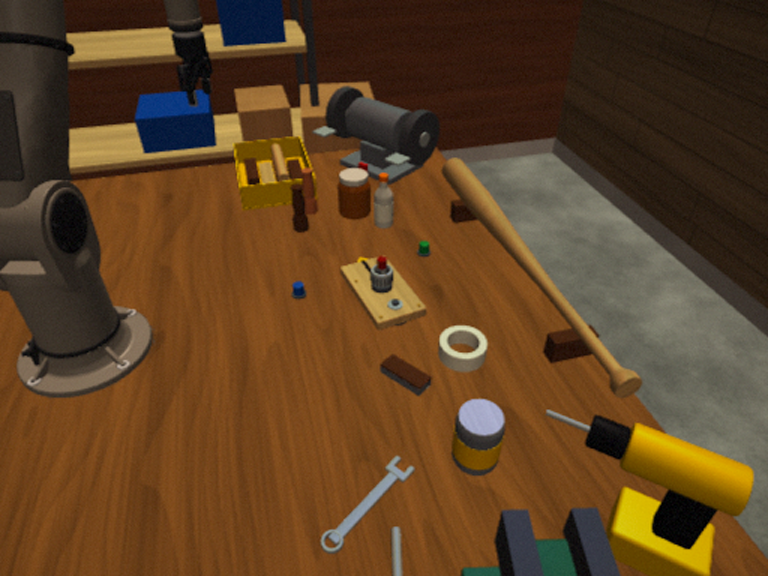

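The top view shows the board at about (378,298), with its pointer to the left at (325,308). The green post is at (318,233), the blue post at (350,381), and the bit with its red head stands in the chuck. The bystanders are well clear of the board. Next I'll measure positions.

```bash
cat > m.py <<'E'
from h import *
from scipy.optimize import least_squares
def blobs(f,lo,hi,box,n=1):
    h=cv2.cvtColor(f['img'],cv2.COLOR_RGB2HSV); m=cv2.inRange(h,lo,hi); k=np.zeros_like(m); x0,y0,x1,y1=box; k[y0:y1,x0:x1]=m[y0:y1,x0:x1]
    N,L,S,C=cv2.connectedComponentsWithStats(k); i=sorted(range(1,N),key=lambda i:-S[i,4])[:n]
    return [(C[j],S[j,4],S[j,:4]) for j in i]
COL=dict(green=((45,80,40),(85,255,255),.028),blue=((105,120,60),(125,255,255),.028),yellow=((24,150,120),(33,255,255),.030),red=((172,120,60),(180,255,255),.103))
TB=(195,140,300,270); SB=(180,150,300,225)
def tri(ft,a,fs,b): 
    r=least_squares(lambda X:np.r_[proj(ft,X)-a,proj(fs,X)-b],[.45,0,.05]); return r.x,np.abs(r.fun).max()
if __name__=='__main__':
    ft,fs=[np.load(n+'1.npy',allow_pickle=True).item() for n in('top','side')]
    for c,(lo,hi,z) in COL.items():
        A=blobs(ft,lo,hi,TB,2); B=blobs(fs,lo,hi,SB,2)
        for n,f,L in(('top',ft,A),('side',fs,B)):
            for p,s,bb in L: print(c,n,p.round(1),s,bb,ray(f,*p,z).round(4))
        if A and B: print('  tri',tri(ft,A[0][0],fs,B[0][0]))
    print('pin top',ray(ft,411/1.5,295/1.5,.036))
    save(ft['img'][165:235,200:300],'c1.png',8)
E
python3 m.py
```

```text
green top [211.6 154.9] 52 [208 151   8   9] [0.7206 0.1381 0.028 ]
green side [282.4 164.8] 49 [280 161   6   9] [0.7174 0.1198 0.028 ]
  tri (array([0.72371588, 0.13961379, 0.01347879]), np.float64(0.24142643997481628))
blue top [233.3 253.9] 49 [230 250   8   8] [0.4138 0.0613 0.028 ]
blue side [198.3 191.4] 40 [195 188   7   9] [0.413  0.0484 0.028 ]
  tri (array([0.413625  , 0.06199239, 0.01725857]), np.float64(0.07856726664161329))
yellow top [218.5 204.6] 34 [215 201   7   9] [0.5648 0.1113 0.03  ]
red top [249.5 196.5] 2 [249 196   2   2] [0.586  0.0132 0.103 ]
red top [246. 198.] 1 [246 198   1   1] [0.5813 0.0234 0.103 ]
red side [256.  176.7] 3 [255 176   3   2] [ 0.5837 -0.0214  0.103 ]
red side [253. 177.] 1 [253 177   1   1] [ 0.5746 -0.0206  0.103 ]
  tri (array([0.59053239, 0.01366269, 0.07633707]), np.float64(0.8098042771469522))
pin top [ 0.5927217 -0.0602835  0.036    ]
```

View pics/c1.png

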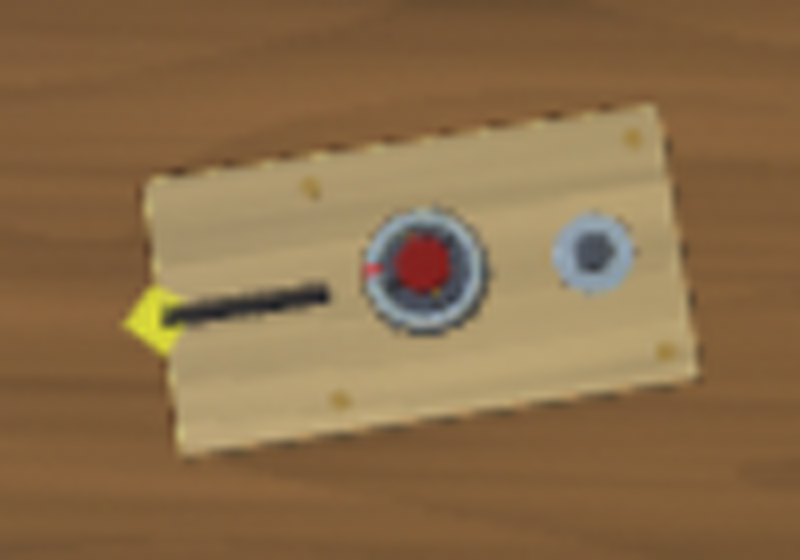

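The crop shows the board's corners at (150,180), (655,104), (697,378) and (180,457). The sleeve centre is at (425,270), the pin nut at (593,253), the pointer tip at (122,323) and the red dot at (372,270).

```bash
cat > c.py <<'E'
from h import *
f=np.load('top1.npy',allow_pickle=True).item(); s=np.load('side1.npy',allow_pickle=True).item()
P=lambda x,y,z:ray(f,(x+.5)/8-.5+200,(y+.5)/8-.5+165,z)
C=np.array([P(*c,.03) for c in[(150,180),(655,104),(697,378),(180,457)]])
print('edges',[np.linalg.norm(C[i]-C[i-1]).round(4) for i in range(4)]); 
ax=((C[1]+C[2])-(C[0]+C[3]))[:2]; ax=-ax/np.linalg.norm(ax); ctr=C.mean(0)[:2]
pin=ctr-ax*.0675; print(C.round(4),'ax',ax,'pin fr corners',pin,'chuck fr board',pin+ax*.065,'tip',pin+ax*.184)
print('pin',P(593,253,.036),'sleeve',P(425,270,.076),'tip',P(122,323,.03),'bittop',P(423,265,.103))
print('heading',np.arctan2(ax[1],ax[0]),'post',[(np.linalg.norm(g-pin),np.arctan2(*(g-pin)[::-1])) for g in(np.array([.7206,.1381]),)])
E
python3 c.py
```

```text
edges [np.float64(0.1084), np.float64(0.1988), np.float64(0.108), np.float64(0.2023)]
[[ 0.6194  0.1135  0.03  ]
 [ 0.6535 -0.0823  0.03  ]
 [ 0.547  -0.1007  0.03  ]
 [ 0.512   0.0986  0.03  ]] ax [-0.17233432  0.98503852] pin fr corners [ 0.59461241 -0.05920313] chuck fr board [0.58341068 0.00482438] tip [0.5629029  0.12204396]
pin [ 0.59418789 -0.05928616  0.036     ] sleeve [0.5829809  0.00441736 0.076     ] tip [0.56340302 0.12266854 0.03      ] bittop [0.58267584 0.00445232 0.103     ]
heading 1.7439952790999493 post [(np.float64(0.23409697974199997), np.float64(1.0025136460346584))]
```

>>> {"method": "send_rows", "body": {
  "motion": [
    {"dp": [0.023, -0.044, 0], "rot": [0, 0, 0], "grip": 0.07},
    {"dp": [0.023, -0.044, 0], "rot": [0, 0, 0], "grip": 0.07},
    {"dp": [0.023, -0.044, 0], "rot": [0, 0, 0], "grip": 0.07},
    {"dp": [0.023, -0.044, 0], "rot": [0, 0, 0], "grip": 0.07},
    {"dp": [0.023, -0.044, 0], "rot": [0, 0, 0], "grip": 0.07},
    {"dp": [0.023, -0.044, 0], "rot": [0, 0, 0], "grip": 0.07},
    {"dp": [0.023, -0.044, 0], "rot": [0, 0, 0], "grip": 0.07},
    {"dp": [0.023, -0.044, 0], "rot": [0, 0, 0], "grip": 0.07},
    {"dp": [0.023, -0.044, 0], "rot": [0, 0, 0], "grip": 0.07},
    {"dp": [0.023, -0.044, 0], "rot": [0, 0, 0], "grip": 0.07},
    {"dp": [0.023, -0.044, 0], "rot": [0, 0, 0], "grip": 0.07},
    {"dp": [0.023, -0.044, 0], "rot": [0, 0, 0], "grip": 0.07},
    {"dp": [0.023, -0.044, 0], "rot": [0, 0, 0], "grip": 0.07},
    {"dp": [0, 0, 0], "rot": [0, 0, 0], "grip": 0.07}
  ]
}}

```text
clock: 1.85
tcp_pos: [0.5634, 0.0273, 0.2258]
orientation: [2.615, 1.738, -0.014]
contact_force: [-0.6, 0.9, -0.1]
grip_width: 0.0698
```

>>> {"method": "send_rows", "body": {
  "motion": [
    {"dp": [0.0196, -0.0228, -0.03], "rot": [0, 0, 0], "grip": 0.07},
    {"dp": [0, 0, -0.04], "rot": [0, 0, 0], "grip": 0.07},
    {"dp": [0, 0, -0.02], "rot": [0, 0, 0], "grip": 0.07},
    {"dp": [0, 0, 0], "rot": [0, 0, 0], "grip": 0.07}
  ]
}}

```text
clock: 2.35
tcp_pos: [0.5823, 0.0075, 0.1328]
orientation: [-2.614, -1.743, 0.013]
contact_force: [-0.3, -0.1, 1.1]
grip_width: 0.0698
```

Run:
```python
from h import *
from scipy.spatial.transform import Rotation as R
o=get_obs(); M=R.from_rotvec(o['orientation']).as_matrix(); print(o['joints'],o['tcp_pos'],M[:,2],np.arctan2(M[1,0],M[0,0]),'fix',np.cross(M[:,2],[0,0,-1]))
```

```text
[-0.34249239  0.45208765  0.28619152  1.88148039 -0.16159451  0.83819875
  1.20187815] [0.58233588 0.00749068 0.13282827] [-0.00715019 -0.00434519 -0.999965  ] 1.1761027792845915 fix [ 0.00434519 -0.00715019  0.        ]
```

>>> {"method": "send_rows", "body": {
  "motion": [
    {"dp": [0.0007, -0.003, -0.02], "rot": [0.004, -0.007, 0], "grip": 0.07},
    {"dp": [0, 0, -0.025], "rot": [0, 0, 0], "grip": 0.07},
    {"dp": [0, 0, -0.025], "rot": [0, 0, 0], "grip": 0.07},
    {"dp": [0, 0, -0.015], "rot": [0, 0, 0], "grip": 0.07},
    {"dp": [0, 0, 0], "rot": [0, 0, 0], "grip": 0.07}
  ]
}}

```text
clock: 2.98
tcp_pos: [0.5855, 0.0093, 0.0504]
orientation: [2.609, 1.749, 0.011]
contact_force: [0.3, 0.4, -1.0]
grip_width: 0.07
```

>>> {"method": "send_rows", "body": {
  "motion": [
    {"dp": [-0.0025, -0.0048, -0.004], "rot": [0, 0, 0], "grip": 0.07},
    {"dp": [0, 0, 0], "rot": [0, 0, 0], "grip": 0.07}
  ]
}}

```text
clock: 3.22
tcp_pos: [0.584, 0.0044, 0.048]
orientation: [2.608, 1.748, 0.015]
contact_force: [0.3, 0.6, -0.2]
grip_width: 0.0702
```

```bash
cat > s.py <<'E'
from h import *
from scipy.spatial.transform import Rotation as R
o=get_obs(); M=R.from_rotvec(o['orientation']).as_matrix(); print(o['clock'],o['tcp_pos'].round(4),'yaw',np.arctan2(M[1,0],M[0,0]),'fix',np.cross(M[:,2],[0,0,-1]).round(4),'f',o['contact_force'].round(1),o['moment'].round(2),o['grip_width'],o['joints'].round(2))
E
python3 s.py
```

```text
3.225 [0.584  0.0044 0.048 ] yaw 1.1813077314252212 fix [-0.0036  0.0087  0.    ] f [ 0.3  0.6 -0.2] [-0.02 -0.01 -0.04] 0.07023963860241901 [-0.3   0.57  0.24  1.93 -0.22  0.65  1.26]
```

>>> {"method": "send_rows", "body": {
  "motion": [
    {"dp": [-0.001, 0, -0.002], "rot": [0, 0, 0], "grip": 0.03},
    {"dp": [0, 0, 0], "rot": [0, 0, 0], "grip": 0.03},
    {"dp": [0, 0, 0], "rot": [0, 0, 0], "grip": 0.03},
    {"dp": [0, 0, 0], "rot": [0, 0, 0], "grip": 0.03}
  ],
  "grip_force": 60
}}

```text
clock: 3.72
tcp_pos: [0.5834, 0.0043, 0.0471]
orientation: [2.609, 1.747, 0.017]
contact_force: [-0.4, 0.2, 0.7]
grip_width: 0.0454
```

```bash
python3 s.py
```

```text
3.725 [0.5834 0.0043 0.0471] yaw 1.1800513936081956 fix [-0.0042  0.0101  0.    ] f [-0.4  0.2  0.7] [ 0.04  0.05 -0.13] 0.045440194803858365 [-0.29  0.57  0.24  1.94 -0.22  0.65  1.26]
```

>>> {"method": "send_rows", "body": {
  "motion": [
    {"dp": [0, 0, 0], "rot": [0, 0, -0.12], "grip": 0.03},
    {"dp": [0, 0, 0], "rot": [0, 0, -0.12], "grip": 0.03},
    {"dp": [0, 0, 0], "rot": [0, 0, -0.12], "grip": 0.03},
    {"dp": [0, 0, 0], "rot": [0, 0, -0.12], "grip": 0.03}
  ]
}}

```text
clock: 4.22
tcp_pos: [0.5834, 0.0044, 0.047]
orientation: [2.952, 1.061, 0.015]
contact_force: [-0.7, -1.1, -0.6]
grip_width: 0.0449
```

```bash
python3 s.py
```

```text
4.225 [0.5834 0.0044 0.047 ] yaw 0.6899806932366075 fix [0.0015 0.0108 0.    ] f [-0.7 -1.1 -0.6] [-0.14  0.04  0.25] 0.04488101065041921 [-0.4   0.59  0.37  1.94 -0.33  0.66  0.87]
```

>>> {"method": "send_rows", "body": {
  "motion": [
    {"dp": [0, 0, 0], "rot": [0, 0, -0.12], "grip": 0.03},
    {"dp": [0, 0, 0], "rot": [0, 0, -0.12], "grip": 0.03},
    {"dp": [0, 0, 0], "rot": [0, 0, -0.12], "grip": 0.03},
    {"dp": [0, 0, 0], "rot": [0, 0, -0.12], "grip": 0.03}
  ]
}}

```text
clock: 4.72
tcp_pos: [0.5837, 0.0044, 0.047]
orientation: [3.117, 0.311, 0.012]
contact_force: [-1.6, -0.1, -0.6]
grip_width: 0.0451
```

```bash
python3 s.py
```

```text
4.725 [0.5837 0.0044 0.047 ] yaw 0.19906429363548775 fix [0.008  0.0088 0.    ] f [-1.6 -0.1 -0.6] [-0.13  0.03  0.29] 0.045117783921311674 [-0.5   0.62  0.51  1.95 -0.45  0.68  0.48]
```

Turned 0.98 rad so far. I'll continue in small steps and watch the moment.

>>> {"method": "send_rows", "body": {
  "motion": [
    {"dp": [0, 0, 0], "rot": [0, 0, -0.1], "grip": 0.03},
    {"dp": [0, 0, 0], "rot": [0, 0, -0.1], "grip": 0.03},
    {"dp": [0, 0, 0], "rot": [0, 0, 0], "grip": 0.03}
  ]
}}

```text
clock: 5.1
tcp_pos: [0.5837, 0.0044, 0.047]
orientation: [3.13, -0.004, 0.01]
contact_force: [-1.6, -0.6, 1.2]
grip_width: 0.0451
```

```bash
python3 s.py
```

```text
5.1 [0.5837 0.0044 0.047 ] yaw -0.0027024518763536097 fix [0.0112 0.0067 0.    ] f [-1.6 -0.6  1.2] [-0.06  0.14  0.06] 0.04508505280350351 [-0.54  0.63  0.56  1.95 -0.5   0.69  0.32]
```

>>> {"method": "send_rows", "body": {
  "motion": [
    {"dp": [0, 0, 0], "rot": [0, 0, -0.1], "grip": 0.03},
    {"dp": [0, 0, 0], "rot": [0, 0, -0.1], "grip": 0.03},
    {"dp": [0, 0, 0], "rot": [0, 0, 0], "grip": 0.03}
  ]
}}

```text
clock: 5.48
tcp_pos: [0.5838, 0.0043, 0.047]
orientation: [3.114, -0.308, 0.009]
contact_force: [-1.0, -0.1, 0.5]
grip_width: 0.0453
```

```bash
python3 s.py
```

```text
5.475 [0.5838 0.0043 0.047 ] yaw -0.19701558309517128 fix [0.0132 0.0043 0.    ] f [-1.  -0.1  0.5] [-0.12  0.08  0.31] 0.04525607210826605 [-0.58  0.65  0.62  1.95 -0.54  0.71  0.17]
```

>>> {"method": "send_rows", "body": {
  "motion": [
    {"dp": [0, 0, 0], "rot": [0, 0, -0.1], "grip": 0.03},
    {"dp": [0, 0, 0], "rot": [0, 0, -0.06], "grip": 0.03},
    {"dp": [0, 0, 0], "rot": [0, 0, 0], "grip": 0.03}
  ]
}}

```text
clock: 5.85
tcp_pos: [0.5838, 0.0042, 0.047]
orientation: [3.081, -0.54, 0.007]
contact_force: [-2.1, -1.0, 1.0]
grip_width: 0.0453
```

```bash
python3 s.py
```

```text
5.85 [0.5838 0.0042 0.047 ] yaw -0.3472386591212849 fix [0.0144 0.0021 0.    ] f [-2.1 -1.   1. ] [-0.15  0.03  0.46] 0.045292282203421054 [-0.6   0.66  0.66  1.95 -0.58  0.72  0.05]
```

>>> {"method": "send_rows", "body": {
  "motion": [
    {"dp": [0, 0, 0], "rot": [0, 0, 0], "grip": 0.07},
    {"dp": [0, 0, 0], "rot": [0, 0, 0], "grip": 0.07},
    {"dp": [0, 0, 0], "rot": [0, 0, 0], "grip": 0.07},
    {"dp": [0, 0, 0.03], "rot": [0, 0, 0], "grip": 0.07},
    {"dp": [0, 0, 0.04], "rot": [0, 0, 0], "grip": 0.07},
    {"dp": [0, 0, 0.04], "rot": [0, 0, 0], "grip": 0.07},
    {"dp": [-0.04, 0.03, 0], "rot": [0, 0, 0], "grip": 0.03},
    {"dp": [-0.04, 0.04, 0], "rot": [0, 0, 0], "grip": 0.0},
    {"dp": [-0.04, 0.05, 0], "rot": [0, 0, 0], "grip": 0.0},
    {"dp": [0, 0.05, 0], "rot": [0, 0, 0], "grip": 0.0},
    {"dp": [0, 0, 0], "rot": [0, 0, 0], "grip": 0.0}
  ]
}}

```text
clock: 7.22
tcp_pos: [0.4618, 0.1771, 0.1612]
orientation: [3.086, -0.538, 0.011]
contact_force: [0.4, -0.9, 0.1]
grip_width: 0.0001
```

```bash
python3 s.py
python3 - <<'E'
from h import *
f=grab('top'); g=grab('side'); np.save('top2.npy',f,allow_pickle=True)
a=cv2.resize(f['img'][165:235,200:300],None,fx=5,fy=5,interpolation=2); b=cv2.resize(g['img'][150:220,210:310],None,fx=5,fy=5,interpolation=2)
save(np.vstack([a,b])[:, :],'c2.png',.85)
E
```

```text
7.225 [0.4618 0.1771 0.1612] yaw -0.3451217248171736 fix [0.0097 0.0053 0.    ] f [ 0.4 -0.9  0.1] [-0.06  0.02  0.02] 6.155731899424968e-05 [-1.2   0.36  0.86  2.09 -0.35  0.84 -0.47]
```

View pics/c2.png

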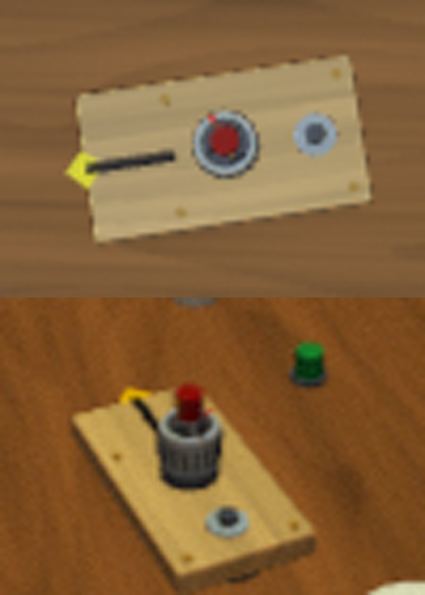

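The board hasn't moved. The red dot has gone from the left of the rim to about (210,117), which is roughly 60°. That is less than the 1.53 rad the tool turned, so the grip slipped. I'll measure the dot angle properly.

```bash
cat > dot.py <<'E'
from h import *
import sys
def dot(f,c=(.5832,.0045)):
    im=f['img'].astype(int); u,v=proj(f,[*c,.076]); W=[];P=[]
    for y in range(int(v)-12,int(v)+13):
        for x in range(int(u)-12,int(u)+13):
            p=ray(f,x,y,.076)[:2]-c; r=np.hypot(*p)
            if .0175<r<.026:
                e=im[y,x,0]-(im[y,x,1]+im[y,x,2])/2
                if e>25: W.append(e);P.append(p)
    m=np.average(P,axis=0,weights=W); return np.arctan2(m[1],m[0]),np.hypot(*m),len(W)
if __name__=='__main__':
    for n in sys.argv[1:]: print(n,dot(np.load(n,allow_pickle=True).item()))
E
python3 dot.py top1.npy top2.npy
```

```text
top1.npy (np.float64(0.41469642953750785), np.float64(0.005756776353194138), 37)
top2.npy (np.float64(0.034833042172624264), np.float64(0.010864967504906757), 35)
```

```bash
sed -i 's|e=im.*|e=im[y,x,0]-im[y,x,1]-15|; s/if e>25/if e>25/' dot.py; python3 dot.py top1.npy top2.npy
```

```text
top1.npy (np.float64(1.6025254202362027), np.float64(0.02116674758321042), 4)
top2.npy (np.float64(0.5304783011203515), np.float64(0.020133341650162277), 4)
```

>>> {"method": "send_rows", "body": {
  "motion": [
    {"dp": [0.025, -0.035, 0], "rot": [0, 0, 0], "grip": 0.07},
    {"dp": [0.025, -0.035, 0], "rot": [0, 0, 0], "grip": 0.07},
    {"dp": [0.025, -0.035, 0], "rot": [0, 0, 0], "grip": 0.07},
    {"dp": [0.025, -0.035, 0], "rot": [0, 0, 0], "grip": 0.07},
    {"dp": [0.022, -0.033, 0], "rot": [0, 0, 0], "grip": 0.07},
    {"dp": [0, 0, 0], "rot": [0.01, 0.005, 0], "grip": 0.07}
  ]
}}

```text
clock: 8.07
tcp_pos: [0.5864, -0.0178, 0.1617]
orientation: [3.085, -0.568, 0.001]
contact_force: [-0.4, -0.4, -0.5]
grip_width: 0.07
```

```bash
python3 s.py
```

```text
8.075 [ 0.5864 -0.0178  0.1617] yaw -0.3639357663080862 fix [ 0.0045 -0.0001  0.    ] f [-0.4 -0.4 -0.5] [ 0.03  0.02 -0.03] 0.06995187937196663 [-0.67  0.52  0.8   1.88 -0.45  0.94 -0.02]
```

>>> {"method": "send_rows", "body": {
  "motion": [
    {"dp": [-0.003, 0.022, -0.02], "rot": [0, 0, 0.05], "grip": 0.07},
    {"dp": [0, 0, 0], "rot": [0, 0, 0], "grip": 0.07},
    {"dp": [0, 0, -0.02], "rot": [0, 0, 0], "grip": 0.07},
    {"dp": [0, 0, 0], "rot": [0, 0, 0], "grip": 0.07}
  ]
}}

```text
clock: 8.57
tcp_pos: [0.5823, -0.0001, 0.1211]
orientation: [3.096, -0.502, 0.001]
contact_force: [-0.2, -1.0, -0.1]
grip_width: 0.0704
```

>>> {"method": "send_rows", "body": {
  "motion": [
    {"dp": [0.001, 0.0045, -0.02], "rot": [0, 0, 0], "grip": 0.07},
    {"dp": [0, 0, -0.025], "rot": [0, 0, 0], "grip": 0.07},
    {"dp": [0, 0, -0.02], "rot": [0, 0, 0], "grip": 0.07},
    {"dp": [0, 0, -0.01], "rot": [0, 0, 0], "grip": 0.07},
    {"dp": [0, 0, 0], "rot": [0, 0, 0], "grip": 0.07}
  ]
}}

```text
clock: 9.2
tcp_pos: [0.5835, 0.0047, 0.0418]
orientation: [3.096, -0.503, 0.001]
contact_force: [0.5, -0.1, 0.7]
grip_width: 0.0702
```

>>> {"method": "send_rows", "body": {
  "motion": [
    {"dp": [0, 0, 0], "rot": [0, 0, 0], "grip": 0.02},
    {"dp": [0, 0, 0], "rot": [0, 0, 0], "grip": 0.02},
    {"dp": [0, 0, 0], "rot": [0, 0, 0], "grip": 0.02},
    {"dp": [0, 0, 0], "rot": [0, 0, 0], "grip": 0.02},
    {"dp": [0, 0, 0], "rot": [0, 0, -0.08], "grip": 0.02},
    {"dp": [0, 0, 0], "rot": [0, 0, -0.08], "grip": 0.02}
  ],
  "grip_force": 120
}}

```text
clock: 9.95
tcp_pos: [0.5839, 0.0046, 0.0432]
orientation: [3.046, -0.75, 0.003]
contact_force: [0.0, -1.3, -4.9]
grip_width: 0.0439
```

```bash
python3 s.py
```

```text
9.95 [0.5839 0.0046 0.0432] yaw -0.48268148325995064 fix [0.0052 0.0004 0.    ] f [ 0.  -1.3 -4.9] [-0.14  0.02  0.59] 0.0438525851582318 [-0.62  0.68  0.69  1.95 -0.63  0.74 -0.04]
```

>>> {"method": "send_rows", "body": {
  "motion": [
    {"dp": [0, 0, 0], "rot": [0, 0, -0.08], "grip": 0.02},
    {"dp": [0, 0, 0], "rot": [0, 0, -0.08], "grip": 0.02},
    {"dp": [0, 0, 0], "rot": [0, 0, -0.08], "grip": 0.02}
  ]
}}

```text
clock: 10.32
tcp_pos: [0.584, 0.0045, 0.0432]
orientation: [2.931, -1.112, 0.002]
contact_force: [-0.3, -0.8, -4.1]
grip_width: 0.044
```

```bash
python3 s.py
```

```text
10.325 [0.584  0.0045 0.0432] yaw -0.7253122590759902 fix [ 0.0067 -0.0011  0.    ] f [-0.3 -0.8 -4.1] [-0.18  0.05  0.9 ] 0.04403446648857005 [-0.66  0.71  0.75  1.95 -0.69  0.76 -0.23]
```

The moment rose to 0.9 N m, so the jaws are squeezing the bit. I'll release and check.

>>> {"method": "send_rows", "body": {
  "motion": [
    {"dp": [0, 0, 0], "rot": [0, 0, 0], "grip": 0.02},
    {"dp": [0, 0, 0], "rot": [0, 0, 0], "grip": 0.07},
    {"dp": [0, 0, 0], "rot": [0, 0, 0], "grip": 0.07},
    {"dp": [0, 0, 0], "rot": [0, 0, 0], "grip": 0.07},
    {"dp": [0, 0, 0.03], "rot": [0, 0, 0], "grip": 0.07},
    {"dp": [0, 0, 0.04], "rot": [0, 0, 0], "grip": 0.07},
    {"dp": [0, 0, 0.04], "rot": [0, 0, 0], "grip": 0.07},
    {"dp": [-0.04, 0.04, 0], "rot": [0, 0, 0], "grip": 0.0},
    {"dp": [-0.045, 0.045, 0], "rot": [0, 0, 0], "grip": 0.0},
    {"dp": [-0.045, 0.045, 0], "rot": [0, 0, 0], "grip": 0.0},
    {"dp": [0, 0.03, 0], "rot": [0, 0, 0], "grip": 0.0},
    {"dp": [0, 0, 0], "rot": [0, 0, 0], "grip": 0.0}
  ]
}}

```text
clock: 11.82
tcp_pos: [0.4529, 0.1674, 0.1594]
orientation: [-2.937, 1.112, -0.007]
contact_force: [-0.1, 0.5, 0.5]
grip_width: -0.0002
```

```bash
python3 s.py
python3 - <<'E'
from h import *
f=grab('top'); g=grab('side'); np.save('top3.npy',f,allow_pickle=True)
a=cv2.resize(f['img'][165:235,200:300],None,fx=5,fy=5,interpolation=2); b=cv2.resize(g['img'][150:220,210:310],None,fx=5,fy=5,interpolation=2)
save(np.vstack([a,b])[:, :],'c3.png',.85)
E
python3 dot.py top3.npy
```

```text
11.825 [0.4529 0.1674 0.1594] yaw -0.7240429430607287 fix [0.0009 0.0047 0.    ] f [-0.1  0.5  0.5] [-0.03  0.03 -0.06] -0.0002247210382887912 [-1.31  0.4   1.03  2.12 -0.46  0.85 -0.72]
top3.npy (np.float64(0.5306270893392977), np.float64(0.020114426147127308), 4)
```

View pics/c3.png

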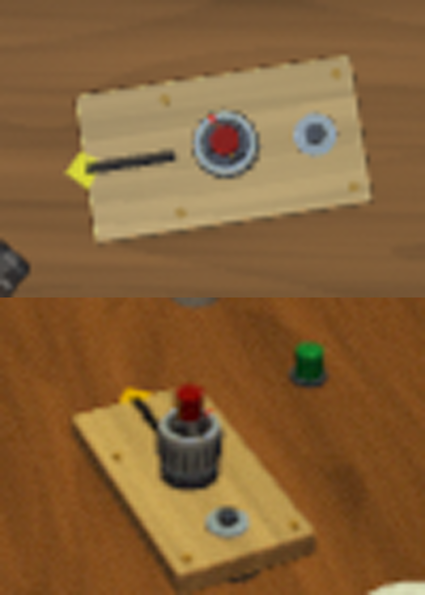

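The dot returned to exactly the same angle as after the first turn (0.5305), although 0.9 N m was applied. So the jaws were wound against the bit and the sleeve sprang back to the point where friction holds it. Total turn is about 1.07 rad plus about 0.14 of starting slack, so about 1.21 rad. At that balance the jaws press roughly 0.22/0.003/3 ≈ 24 N each. The bit is upright and the board hasn't moved. Next I'll push the board.

>>> {"method": "send_rows", "body": {
  "motion": [
    {"dp": [0.01, -0.03, 0], "rot": [0, 0, 0.18], "grip": 0},
    {"dp": [0.008, -0.03, 0], "rot": [0, 0, 0.18], "grip": 0},
    {"dp": [0.004, -0.03, 0], "rot": [0, 0, 0.18], "grip": 0},
    {"dp": [0, 0, -0.03], "rot": [0, 0, 0.18], "grip": 0},
    {"dp": [0, 0, -0.03], "rot": [0, 0, 0.17], "grip": 0},
    {"dp": [0, 0, -0.02], "rot": [0, 0, 0], "grip": 0},
    {"dp": [0, 0, 0], "rot": [0, 0, 0], "grip": 0}
  ]
}}

```text
clock: 12.8
tcp_pos: [0.4786, 0.0578, 0.0789]
orientation: [-3.13, -0.266, -0.016]
contact_force: [-0.4, -0.0, -0.7]
grip_width: -0.0001
```

```bash
python3 s.py
```

```text
12.8 [0.4786 0.0578 0.0789] yaw 0.1697578310974696 fix [-0.0011  0.01    0.    ] f [-0.4 -0.  -0.7] [-0.01  0.02 -0.02] -9.017633829306721e-05 [-0.77  0.45  0.65  2.18 -0.46  0.64  0.37]
```

>>> {"method": "send_rows", "body": {
  "motion": [
    {"dp": [-0.005, 0.019, -0.02], "rot": [0, 0.01, 0], "grip": 0},
    {"dp": [0, 0, -0.02], "rot": [0, 0, 0], "grip": 0},
    {"dp": [0, 0, -0.015], "rot": [0, 0, 0], "grip": 0},
    {"dp": [0, 0, -0.008], "rot": [0, 0, 0], "grip": 0},
    {"dp": [0, 0, 0], "rot": [0, 0, 0], "grip": 0}
  ]
}}

```text
clock: 13.42
tcp_pos: [0.4774, 0.0732, 0.0177]
orientation: [-3.13, -0.253, -0.01]
contact_force: [0.1, -0.4, 0.6]
grip_width: 0.0001
```

```bash
cat >> s.py <<'E'
d=o['tcp_pos'][:2]-np.array([.5944,-.0592]); r=np.hypot(*d); print('r',r,'heading if contact',np.arctan2(d[1],d[0])-np.arcsin(.0695/r))
E
python3 s.py
```

```text
13.425 [0.4774 0.0732 0.0177] yaw 0.16114112280339182 fix [-0.0014  0.0063  0.    ] f [ 0.1 -0.4  0.6] [-0.02 -0.04 -0.06] 9.333240357528672e-05 [-0.7   0.56  0.53  2.19 -0.58  0.52  0.43]
r 0.1767004982597675 heading if contact 1.8903460952715039
```

>>> {"method": "send_rows", "body": {
  "motion": [
    {"dp": [0.011, 0.002, 0], "rot": [0, 0, 0], "grip": 0},
    {"dp": [0.011, 0.002, 0], "rot": [0, 0, 0], "grip": 0},
    {"dp": [0.012, 0.006, 0], "rot": [0, 0, -0.08], "grip": 0},
    {"dp": [0.012, 0.006, 0], "rot": [0, 0, -0.08], "grip": 0}
  ]
}}

```text
clock: 13.92
tcp_pos: [0.5208, 0.0891, 0.0184]
orientation: [-3.139, 0.006, 0.006]
contact_force: [-7.0, -1.8, 3.4]
grip_width: 0.0001
```

```bash
python3 s.py
```

```text
13.925 [0.5208 0.0891 0.0184] yaw -0.004030920803650229 fix [-0.0022 -0.004  -0.    ] f [-7.  -1.8  3.4] [-0.49  1.63 -0.03] 8.817357319669878e-05 [-0.73  0.63  0.58  2.08 -0.61  0.61  0.28]
r 0.1655718491830191 heading if contact 1.598519674487233
```

>>> {"method": "send_rows", "body": {
  "motion": [
    {"dp": [0.014, 0.006, 0], "rot": [0, 0, -0.08], "grip": 0},
    {"dp": [0.0135, 0.004, 0], "rot": [0, 0, -0.08], "grip": 0},
    {"dp": [0.0135, 0.003, 0], "rot": [0, 0, -0.08], "grip": 0},
    {"dp": [0.0135, 0.003, 0], "rot": [0, 0, -0.08], "grip": 0},
    {"dp": [0.0125, 0.001, 0], "rot": [0, 0, -0.08], "grip": 0}
  ]
}}

```text
clock: 14.55
tcp_pos: [0.5773, 0.1077, 0.0168]
orientation: [-3.07, 0.645, 0.053]
contact_force: [-7.6, 0.5, 5.5]
grip_width: -0.0001
```

```bash
python3 s.py
```

```text
14.55 [0.5773 0.1077 0.0168] yaw -0.4142943144832583 fix [-0.0108 -0.032  -0.    ] f [-7.6  0.5  5.5] [ 0.27  1.62 -0.  ] -6.364697389185722e-05 [-0.78  0.75  0.69  1.93 -0.71  0.76 -0.07]
r 0.16780501164268616 heading if contact 1.2457374418164924
```

>>> {"method": "send_rows", "body": {
  "motion": [
    {"dp": [0.013, 0.0, 0], "rot": [-0.01, -0.03, -0.06], "grip": 0},
    {"dp": [0.012, -0.001, 0], "rot": [0, 0, -0.03], "grip": 0},
    {"dp": [0, 0, 0], "rot": [0, 0, 0], "grip": 0}
  ]
}}

```text
clock: 14.92
tcp_pos: [0.5993, 0.109, 0.016]
orientation: [-3.042, 0.784, 0.02]
contact_force: [-0.7, -0.4, 0.6]
grip_width: 0.0001
```

```bash
python3 s.py
python3 - <<'E'
from h import *
f=grab('top'); np.save('top4.npy',f,allow_pickle=True)
save(f['img'][140:210,195:295],'c4.png',8)
E
```

```text
14.925 [0.5993 0.109  0.016 ] yaw -0.5043764575176648 fix [-0.0036 -0.0119 -0.    ] f [-0.7 -0.4  0.6] [-0.    0.06  0.  ] 0.00010032540359328141 [-0.78  0.78  0.71  1.89 -0.74  0.77 -0.15]
r 0.1682455460924764 heading if contact 1.1157407807817274
```

View pics/c4.png

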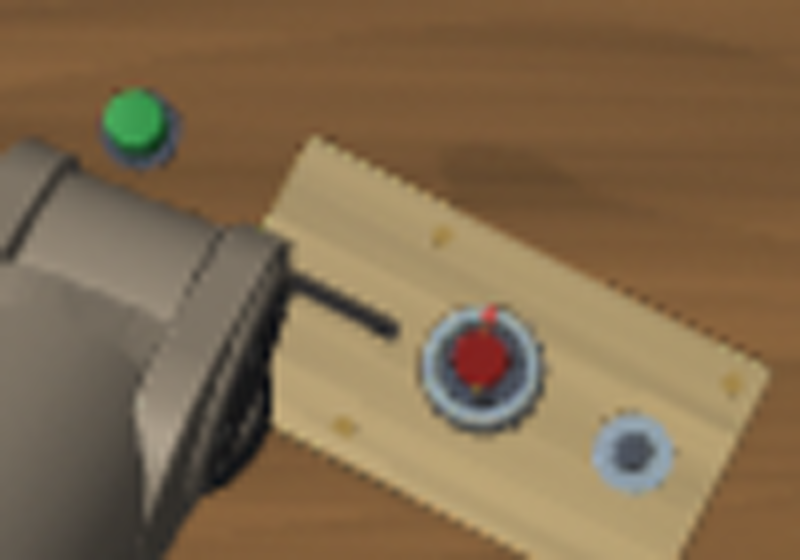

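The view shows the board's far edge running from (315,138) to (768,373), the chuck at (481,367), the pin at (633,451) and the green post's top at (134,118). The robot hides the pointer.

Run:
```python
from h import *
f=np.load('top4.npy',allow_pickle=True).item()
P=lambda x,y,z:ray(f,(x+.5)/8-.5+195,(y+.5)/8-.5+140,z)[:2]
a=lambda d:np.arctan2(d[1],d[0])
pin=np.array([.5944,-.0592])
print('pin',P(633,451,.036),'edge',a(P(315,138,.03)-P(768,373,.03)),'chuck',a(P(481,367,.076)-pin),'line',a(P(285,278,.03)-P(395,331,.03)))
g=P(134,118,.028); print('green',g,a(g-pin),np.hypot(*(g-pin)))
```

```text
pin [ 0.59496418 -0.0592702 ] edge 1.1111742578095978 chuck 1.1294093954009652 line 1.1422368518859536
green [0.72230972 0.1388947 ] 0.9974499968985032 0.23580162880505878
```

>>> {"method": "send_rows", "body": {
  "motion": [
    {"dp": [0.011, -0.0005, 0], "rot": [0, 0, -0.05], "grip": 0},
    {"dp": [0.009, -0.001, 0], "rot": [0, 0, -0.05], "grip": 0},
    {"dp": [0, 0, 0], "rot": [0, 0, 0], "grip": 0}
  ]
}}

```text
clock: 15.35
tcp_pos: [0.6155, 0.1088, 0.0155]
orientation: [-2.998, 0.933, 0.033]
contact_force: [-0.8, 0.5, 0.3]
grip_width: -0.0001
```

```bash
python3 s.py
```

```text
15.35 [0.6155 0.1088 0.0155] yaw -0.6036609288743271 fix [-0.0072 -0.0195 -0.    ] f [-0.8  0.5  0.3] [ 0.01 -0.01  0.03] -0.00011424847297383276 [-0.78  0.81  0.74  1.84 -0.76  0.81 -0.24]
r 0.16927085790208007 heading if contact 1.0229856933312804
```

>>> {"method": "send_rows", "body": {
  "motion": [
    {"dp": [0.0055, -0.0008, 0], "rot": [0, 0, -0.02], "grip": 0},
    {"dp": [0, 0, 0], "rot": [0, 0, 0], "grip": 0}
  ]
}}

```text
clock: 15.6
tcp_pos: [0.6195, 0.1084, 0.0153]
orientation: [-2.989, 0.961, 0.037]
contact_force: [-0.0, -0.4, -0.1]
grip_width: -0.0001
```

```bash
python3 s.py
```

```text
15.6 [0.6195 0.1084 0.0153] yaw -0.6223911052942782 fix [-0.0084 -0.022  -0.    ] f [-0.  -0.4 -0.1] [ 0.02  0.05 -0.03] -0.00010521353882799292 [-0.77  0.82  0.74  1.83 -0.76  0.82 -0.25]
r 0.16948497582450955 heading if contact 0.9993920278555899
```

Now I'll back away from the board, lift clear and check.

>>> {"method": "send_rows", "body": {
  "motion": [
    {"dp": [-0.025, 0.012, 0], "rot": [0, 0, 0], "grip": 0},
    {"dp": [-0.04, 0.01, 0.02], "rot": [0, 0, 0], "grip": 0},
    {"dp": [-0.02, 0, 0.06], "rot": [0, 0, 0], "grip": 0},
    {"dp": [-0.02, 0.02, 0.06], "rot": [0, 0, 0], "grip": 0},
    {"dp": [-0.03, 0.05, 0.03], "rot": [0, 0, 0], "grip": 0},
    {"dp": [-0.02, 0.05, 0], "rot": [0, 0, 0], "grip": 0},
    {"dp": [0, 0, 0], "rot": [0, 0, 0], "grip": 0}
  ]
}}

```text
clock: 16.48
tcp_pos: [0.4696, 0.2511, 0.1876]
orientation: [-2.981, 0.952, 0.014]
contact_force: [-0.8, -0.4, -0.0]
grip_width: 0.0001
```

```bash
python3 s.py
python3 - <<'E'
from h import *
f=grab('top'); g=grab('side'); np.save('top5.npy',f,allow_pickle=True)
a=cv2.resize(f['img'][140:215,195:295],None,fx=4,fy=4,interpolation=2); b=cv2.resize(g['img'][140:215,210:310],None,fx=4,fy=4,interpolation=2)
save(np.vstack([a,b]),'c5.png',1)
a0=np.load('top1.npy',allow_pickle=True).item()['img'].astype(int)
d=(np.abs(f['img']-a0).sum(2)>90).astype('uint8'); N,L,S,C=cv2.connectedComponentsWithStats(d); print([S[i].tolist() for i in range(1,N) if S[i,4]>12])
E
```

```text
16.475 [0.4696 0.2511 0.1876] yaw -0.6183923151293527 fix [-0.0139 -0.0047 -0.    ] f [-0.8 -0.4 -0. ] [-0.08 -0.03  0.01] 0.00012449473849444068 [-1.4   0.47  1.05  1.99 -0.51  0.97 -0.71]
r 0.33448906483445334 heading if contact 1.7438484833237173
[[216, 153, 61, 69, 2123], [283, 182, 9, 17, 76], [276, 200, 11, 14, 76], [97, 210, 75, 93, 3026], [137, 298, 6, 17, 41], [82, 304, 31, 80, 1373], [0, 311, 30, 24, 429], [126, 350, 11, 34, 206], [0, 360, 33, 24, 302]]
```

View pics/c5.png

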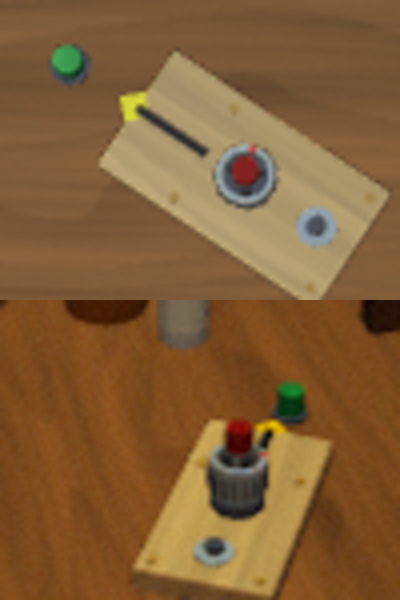

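The pointer's tip is at about (121,97), aimed at the green post at (67,60). The bit is upright in the chuck at (246,175). Now the numbers.

Run:
```python
from h import *
f=np.load('top5.npy',allow_pickle=True).item()
P=lambda x,y,z:ray(f,(x+.5)/4-.5+195,(y+.5)/4-.5+140,z)[:2]
a=lambda d:np.arctan2(d[1],d[0])
pin=np.array([.5945,-.0592]); g=P(67,60,.028); G=a(g-pin)
im=f['img']; hsv=cv2.cvtColor(im,cv2.COLOR_RGB2HSV)
def cen(m,z,box):
    k=np.zeros_like(m);x0,y0,x1,y1=box;k[y0:y1,x0:x1]=m[y0:y1,x0:x1];v,u=np.nonzero(k);return ray(f,u.mean(),v.mean(),z)[:2],len(u)
g2,n=cen(cv2.inRange(hsv,(45,120,90),(85,255,255)),.028,(200,145,225,165)); print('green',g,G,g2,n,a(g2-pin))
y,n=cen(cv2.inRange(hsv,(24,180,120),(33,255,255)),.03,(215,155,240,180)); print('yellow',n,a(y-pin))
for n,h in dict(edge=a(P(176,52,.03)-P(387,193,.03)),line=a(P(140,109,.03)-P(205,153,.03)),chuck=a(P(246,175,.076)-pin),yel=a(y-pin),tip=a(P(121,97,.03)-pin)).items(): print(n,h,'miss mm',236*np.sin(G-h))
```

```text
green [0.72132304 0.13866667] 1.0008080677574764 [0.72111837 0.13942398] 38 1.0032745104906473
yellow 23 1.0091243851656224
edge 0.9999679052565585 miss mm 0.1982783268900677
line 0.9958115441886375 miss mm 1.1791746558337934
chuck 1.0129959690002979 miss mm -2.8762734827613565
yel 1.0091243851656224 miss mm -1.9626282852065353
tip 1.0046709486613032 miss mm -0.9116376260793644
```

Run:
```python
from h import *; from dot import dot
h=1.001; c=np.array([.5945,-.0592])+.065*np.array([np.cos(h),np.sin(h)])
f=np.load('top5.npy',allow_pickle=True).item(); d=dot(f,c); print(d,'rel board',d[0]-h,'before',.5306-1.744,'start',1.6025-1.744)
print(hand_in())
```

```text
(np.float64(-0.23829179697625913), np.float64(0.01975287958183149), 3) rel board -1.239291796976259 before -1.2134 start -0.14149999999999996
the job is handed in; nothing more can be done
None
```

I tightened the chuck, swung the board round to the green post, and handed the job in at about 16.5 s of the 54 s allowed. `hand_in` gives no verdict, so this rests on my own checks.

- **Chuck:** The sleeve has turned about 1.07–1.10 rad clockwise by its red dot, which I put at about 1.21–1.24 in all with the starting slack. That is only just past the 1.2 where the jaws should pinch firmly.
    - **Slip or spring-back:** On the first turn the gripper went round 1.53 rad but the dot showed only about 1.07. A second turn at full grip reached 0.9 N m and left the dot at the same angle.
    - **Jaw force:** I took that as the jaws being wound tight on the bit and springing back to where friction holds the sleeve, about 24 N per jaw. I could not measure the force directly, so this is the least certain point.
- **Bit:** It looked upright and centred in both camera views after the last move.
- **Board:** The board's edge, centre line, pointer and chuck positions put its line within about 3 mm of the green post's centre (12 mm allowed). The single estimates ranged from −2.9 to +1.2 mm.
- **Other things:** The gripper was clear of everything when I handed in. In the top view, changes since the start were only at the board, the arm and the left side where the arm had been. The arm's image overlapped the game calls, glue bottle and jar there, so I did not check those separately; I recorded no contact with them.

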